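# Lock a quarter-turn T-stud in an optical rail

## Task

Take the flat-sided T-stud out of the rack, drop its head into the wide entry of the T-slot rail, and slide it under the lips until it gently meets the stop hidden inside. There give it a quarter turn so that it locks crosswise, and let go with its collar resting flat on the rail. Treat the rail gently, no hard pushing, twisting or forcing, and leave the two round posts and the loose ring where they are.

Things in the scene. Friction and masses are not known exactly. Their poses are not given: they have to be found in the camera images.
- stud: Loose T-stud, 0.15 kg, upright in a rack pocket. Origin: centre of the underside of its steel T-head; z up its axis. Head 26 mm (x) by 13 mm (y) by 6 mm high, ends rounded (turns within radius 13 mm); round shank 8.5 mm; at z 17-22 mm a round grey nylon collar, 30 mm across; at z 22-60 mm a black grip block, 34 mm (x) by 14 mm (y), small screw head on top to z 66.
- stud_grip (a point): Point on the stud's axis at z = 44 mm, where to pinch the grip block's flat sides (across the stud's y); the fingertips should stay above the collar's top at z = 22 mm. Axes as the stud's. The grip's long side and the head's long side both lie along x.
- rail: Fixed steel T-slot rail, 240 (x) by 70 by 36 mm high; origin: centre of underside. The slot runs along x at y = 0, lips 7 mm thick over a channel 12 mm high. With the collar on the rail's top the stud's origin is 19 mm above the rail's, the head free by 4 mm above and 2 mm below. It takes pushes of up to 35 N from the stud, in any direction. Its +x end carries a block 16 mm higher than its top.
- entry (a point): Middle of the entry opening, at the rail's top; axes as the rail's. It is 52 mm long (x) by 16 mm wide; only here can the head go down, its long side along the slot. Towards +x follow 145 mm of mouth only 11.5 mm wide, where the shank passes and the head is captive. Under it guide walls 16 mm apart let the head turn by no more than some 8 degrees.
- stop_zone (a point): On the slot's middle at the rail's top, 138 mm to +x from the entry. The hidden hard stop's face lies under the lips within 25 mm of it along x either way; its true place is not reported, so slide to +x until it is felt. Only in the last 26 mm before the stop can the head turn, either way round: freely with its centre 13 to 15.5 mm before the face (13 mm is touching it).
- rack: Fixed grey storage block, 200 (x) by 70 (y) by 30 mm high; origin: centre of underside. Three pockets 30 by 17 mm, 20 mm deep, at x = -62, 0 and +62 mm hold the stud and two round posts in any order, collars resting on its top (their origins 13 mm above the rack's). They lift straight out.
- post1: Loose bystander in the rack: round steel post 12.7 mm thick, with a collar like the stud's; 60 mm tall, origin at its underside.
- post2: A second such post.
- collar: Loose bystander: aluminium ring, 34 mm diameter, 12 mm high, lying on the table.
Things that resemble listed ones, but are neither listed nor needed, are in the scene too. What is shaped like the stud but pink is not meant.

How it is judged:
On the way, in this order (a step that is already met when the one before it is completed fails the run):
1. the head is down in the slot's entry, lengthwise (z of stud in the frame of rail between 0.0145 and 0.0245 m and y of stud in the frame of rail between -0.005 and 0.005 m and angle between the x axis of stud and the x axis of rail, either way round below 0.2 rad and x of stud in the frame of rail below -0.045 m), for 0.1 s.
2. slid under the narrow lips, still lengthwise, to the far half of the rail (z of stud in the frame of rail between 0.0145 and 0.0245 m and y of stud in the frame of rail between -0.005 and 0.005 m and angle between the x axis of stud and the x axis of rail, either way round below 0.2 rad and x of stud in the frame of rail above 0.012 m), for 0.1 s.
At the end, for the whole second after the job is handed in: the stud's head is below the lips in the far half of the rail (origin 14.5 to 24.5 mm above the rail's origin, within 5 mm of the slot's middle, more than 12 mm to +x), turned crosswise to the slot within 0.25 rad, upright within 0.08 rad, at rest and released (z of stud in the frame of rail between 0.0145 and 0.0245 m and y of stud in the frame of rail between -0.005 and 0.005 m and angle between the x axis of stud and the y axis of rail, either way round below 0.25 rad and angle between stud's own z axis and vertical below 0.08 rad and x of stud in the frame of rail above 0.012 m and linear speed of stud below 0.01 m/s and contact force between the fingers and stud below 0.01 N); the robot touches nothing.
It fails at once if the stud pushed against the rail with more than 35 N (contact force between stud and rail above 35 N).
It fails at once if a round post or the ring moved by more than 30 mm (distance of any of post1, post2, collar from where it was at the start of the episode above 0.03 m).
It also fails if it takes over 72 s, if anything falls off the work surface, if the arm or the gripper's body presses on something with over 40 N, if the wrist force passes 120 N, or if a joint passes its speed limit or range.

## Robot

A 6-joint arm with a two-finger parallel gripper is mounted at the origin on the work surface. World frame = base frame: x ahead of the robot, y to its left, z up, the work surface at z = 0. Lengths are in m, angles in rad, forces in N, time in s.
With the tool pointing down it reaches from about 0.35 to 0.975 m from the base axis. Payload 4.9 kg.
Tool frame: the origin (TCP) lies on the centre line of the jaws, within the pads' length; the fingertips stand 14 mm ahead of it and the grasp point (between the pads) lies 5 mm behind it; z points along the fingers, y is the line along which they close (so a half turn about z gives the same grasp; the last joint's range is limited). The gripper opens to 85 mm and grips with 20 to 120 N. Pads are 22 mm wide; open, the fingers measure 114 mm over their backs; the gripper's body (76 mm by 85 mm) begins 54 mm behind the grasp point. The pads swing forward as they close: fully open they stand 13 mm farther back than shut.
Start: joints at [1.198, 0.053, 1.613, -0, 1.476, -0.119], TCP at [0.157, 0.605, 0.245] pointing down, gripper open.
Joint ranges: [-3.01, 3.01], [-1.01, 2.22], [0.06, 2.58], [-1.02, 4.17], [0.09, 2.62], [-3.14, 3.14]. Speed limits (rad/s): [2.57, 2.57, 3.14, 3.14, 3.14, 3.14].

## Interface

Orientations are given as a unit quaternion [w, x, y, z].
In Python, from plant import * gives the robot as it stands.
- The arm moves only by the tool send_rows, never from a script. Its argument "steps" is a list of rows, each an object with "translation": the shift along the tool's x, y, z in cm, a list of three; "delta_rot": the turn, a rotation vector about the tool's x, y, z in rad, a list of three; "jaw": the finger opening in cm, from 0 to 8.54. In form: [{"translation": [dx, dy, dz], "delta_rot": [rx, ry, rz], "jaw": jaw}, ...]. A call has exactly 8 rows; each row is the pose to reach, as a shift and turn from the pose commanded when the call began, along the tool's axes at that moment; what a row does not reach only later rows make up. A row lasts 1/10 s, in which the tool goes at most 50 mm and 8.59 degrees, less where a joint would pass 70% of its speed; a pose out of reach is approached as far as the arm can. A call with a gripper value outside its range is refused whole. The fingers move at their own pace and stop on an object; the grip force is fixed at half the most. Time passes only in rows, so rows that repeat a pose let the fingers close, or fill a call up. It gives the time, the measured TCP pose, the force, the opening and the grip force at its end, in the units of the state.
- state(): the state, without advancing time (a new reading comes with each control period).
- grab_frame(name): name is "scene" or "top" or "wrist"; returns a dict with "pixels" (420x560x3 uint8, blue, green, red), "range_z" (420x560 float32, m along the optical axis (not along the pixel's ray), 0 where there is no reading), "fx", "fy", "cx", "cy" (pixels), "rvec" (rotation vector, rad) and "tvec" (3), from world to camera coordinates, as OpenCV has them. Camera axes: x right, y down, z forward; pixel columns grow to the right and rows downward; lengths in m; the calibration is good to about 2 mm. A picture is of the moment at which its call begins.
- job_done(): hands the job in; it is judged then, once.
The state is a dict: "time": time; "joint_pos": joint angles; "joint_vel": joint speeds; "joint_efforts": joint torques, N m; "tool_pos": TCP position; "tool_rot": TCP orientation; "contact_force": force on the tool from outside, world axes, zero at the start; "ft_torque": the same for the moment, N m; "gripper_width": opening from 0.0 (shut) to 1.0 (fully open); "grasp_force": force on a finger pad.
Only numpy, scipy, OpenCV 4.12 (cv2) and the standard library are available. Lean on these libraries where they do the work, as an engineer would, in place of code of your own. Each camera call takes 0.05 s, during which the arm holds its last target. There are 200 camera calls.

## Working session

There is one attempt and no reset: what is moved stays moved. The work goes in short steps, Python scripts to look and compute and a tool call to move; the robot and the scene stay as the last step left them, time stands still between calls to the robot, and variables do not carry over. Pictures are saved under pics/ and viewed, at most 10 in all, crops included, and the job is handed in when it is done.

Besides the shell and the picture viewer there is one more tool, called after ">>>" by a JSON object that holds its "op" and its "data". send_rows: Moves the arm, as the interface text tells. Its arguments: {"type":"object","properties":{"steps":{"type":"array","items":{"type":"object","properties":{"translation":{"type":"array","items":{"type":"number"}},"delta_rot":{"type":"array","items":{"type":"number"}},"jaw":{"type":"number"}}}}},"required":["steps"]}

```bash
mkdir -p pics
cat > h.py <<'E'
from plant import *
import numpy as np, cv2
def grab(n,f):
    d=grab_frame(n); cv2.imwrite(f'pics/{f}.png',d['pixels']); np.save(f'pics/{f}.npy',d,allow_pickle=True); return d
def load(f): return np.load(f'pics/{f}.npy',allow_pickle=True).item()
def w(d,u,v,z=None,r=3):
    R=cv2.Rodrigues(np.array(d['rvec'],float))[0]; t=np.array(d['tvec'],float).ravel()
    ray=np.array([(u-d['cx'])/d['fx'],(v-d['cy'])/d['fy'],1])
    if z is None:
        p=d['range_z'][int(v)-r:int(v)+r+1,int(u)-r:int(u)+r+1]; return R.T@(ray*np.median(p[p>0])-t)
    o=-R.T@t; q=R.T@ray; return o+q*(z-o[2])/q[2]
E
python3 - <<'E'
from h import *
a=grab('top','top0'); b=grab('scene','sc0')
s=state(); print(s['time'],s['tool_pos'],s['tool_rot'],s['contact_force'])
E
```

```text
0.1 [0.15672423 0.60447018 0.24416309] [-2.34619707e-04  1.26550105e-01  9.91959756e-01 -9.26015030e-04] [ 1.0357872  -0.04689662 -0.30296724]
```

View pics/top0.png

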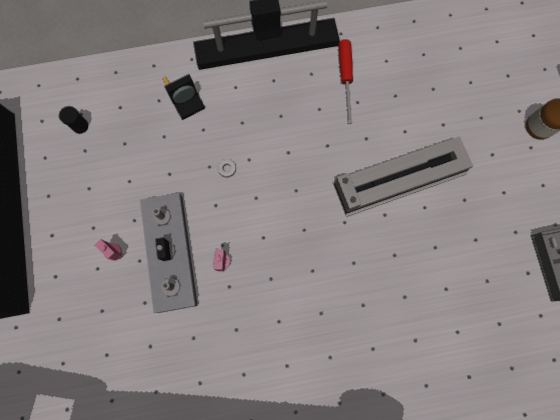

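View pics/sc0.png

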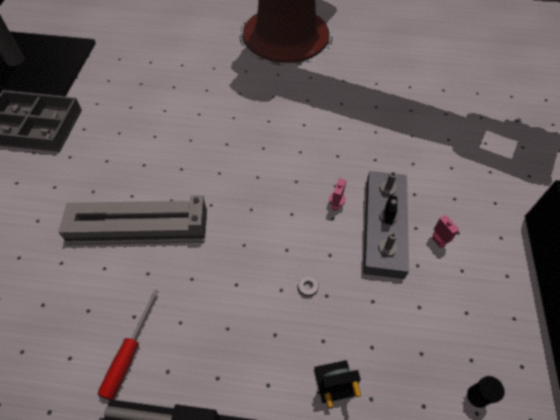

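The top view shows the rack at (168,252) with the black stud in the middle pocket (163,249). The rail's end block is at (350,190) and its wide entry near (440,160). I'll enlarge both.

Run:
```python
from h import *
d=load('top0');p=d['pixels']
a=cv2.resize(p[185:320,130:205],None,fx=4,fy=4,interpolation=2)   #300x540
b=cv2.resize(p[130:220,330:480],None,fx=3.3,fy=3.3,interpolation=2)
c=np.zeros((540,800,3),np.uint8); c[:,:300]=a; c[:b.shape[0],305:305+b.shape[1]]=b
c=np.clip(c*1.6,0,255).astype(np.uint8)
cv2.imwrite('pics/c1.png',c)
for q in [(163,249),(350,192),(440,160),(161,214),(170,286),(227,168)]: print(q,w(d,*q,r=1))
```

```text
(163, 249) [0.52370882 0.23921983 0.07329387]
(350, 192) [ 0.56573328 -0.0866453   0.05207367]
(440, 160) [ 0.60222145 -0.26914597  0.01694544]
(161, 214) [0.58684544 0.23841671 0.05593413]
(170, 286) [0.46334832 0.23883227 0.06133543]
(227, 168) [0.66498748 0.11784588 0.00110265]
```

View pics/c1.png

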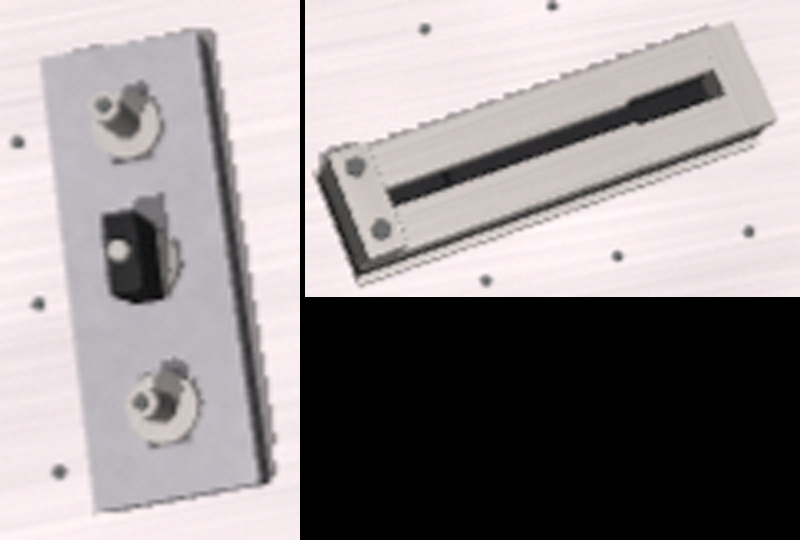

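The crop shows the stud in the middle pocket with its screw top at about (118,250). The rail's entry spans about (632,112) to (722,82), and the narrow mouth runs left to the end block.

```bash
cat >> h.py <<'E'
def cloud(d):
    v,u=np.mgrid[:420,:560]; z=d['range_z'].astype(float)
    R=cv2.Rodrigues(np.array(d['rvec'],float))[0]; t=np.array(d['tvec'],float).ravel()
    P=np.dstack([(u-d['cx'])/d['fx']*z,(v-d['cy'])/d['fy']*z,z])-t
    P=P@R; P[z<=0]=np.nan; return P
E
python3 - <<'E'
from h import *
d=load('top0');P=cloud(d)
R=cv2.Rodrigues(np.array(d['rvec'],float))[0];print('cam',-R.T@np.array(d['tvec']).ravel())
def rect(u0,u1,v0,v1,lo,hi):
    Q=P[v0:v1,u0:u1].reshape(-1,3); m=(Q[:,2]>lo)&(Q[:,2]<hi); Q=Q[m]
    print(len(Q),np.median(Q[:,2]),cv2.minAreaRect((Q[:,:2]*1000).astype(np.float32)))
rect(130,205,185,320,.022,.040); rect(325,480,130,220,.028,.044); rect(325,480,130,220,.046,.06); rect(130,205,230,270,.065,.08)
g=lambda x,y:w(d,330+(x-305)/3.3,130+y/3.3,.036)
h=lambda x,y,z:w(d,130+x/4,185+y/4,z)
for q in [(632,124),(628,100),(722,93),(714,70),(387,195)]: print('rail',g(*q))
print('screw',h(118,250,.079)); print('rack',[h(*q,.03) for q in [(42,58),(195,30),(265,485),(95,512)]])
print('posts',h(104,103,.073),h(144,403,.073))
E
```

```text
cam [0.39161998 0.07209704 0.81741099]
4278 0.030536259762892516 ((527.6425170898438, 244.02174377441406), (71.06806182861328, 200.63539123535156), 89.52054595947266)
3438 0.036229542190291425 ((587.2033081054688, -192.27761840820312), (61.191627502441406, 241.31863403320312), 9.050337791442871)
453 0.05242114378190483 ((569.864013671875, -84.42583465576172), (60.566654205322266, 22.675853729248047), 8.5748929977417)
194 0.07326366268884549 ((527.4028930664062, 243.7628936767578), (14.196093559265137, 33.93933868408203), 89.29752349853516)
rail [ 0.58710346 -0.23827511  0.036     ]
rail [ 0.60068676 -0.23958124  0.036     ]
rail [ 0.59507068 -0.29067752  0.036     ]
rail [ 0.60859144 -0.28988126  0.036     ]
rail [ 0.57297813 -0.09954044  0.036     ]
screw [0.52618362 0.24319729 0.079     ]
rack [array([0.62629094, 0.27626429, 0.03      ]), array([0.62638323, 0.20787298, 0.03      ]), array([0.42459656, 0.20686516, 0.03      ]), array([0.42684848, 0.27878275, 0.03      ])]
posts [0.58950848 0.24213617 0.073     ] [0.46383137 0.24253314 0.073     ]
```

>>> {"op": "send_rows", "data": {"steps": [{"translation": [-3.7, -2.1, 0], "delta_rot": [0, 0, -0.03], "jaw": 6}, {"translation": [-7.5, -4.3, 0], "delta_rot": [0, 0, -0.06], "jaw": 6}, {"translation": [-11.2, -6.4, 0], "delta_rot": [0, 0, -0.09], "jaw": 6}, {"translation": [-15, -8.6, 0], "delta_rot": [0, 0, -0.12], "jaw": 6}, {"translation": [-18.7, -10.7, 0], "delta_rot": [0, 0, -0.15], "jaw": 6}, {"translation": [-22.4, -12.8, 0], "delta_rot": [0, 0, -0.18], "jaw": 6}, {"translation": [-26.2, -15, 0], "delta_rot": [0, 0, -0.21], "jaw": 6}, {"translation": [-29.9, -17.1, 0], "delta_rot": [0, 0, -0.244], "jaw": 6}]}}

```text
time: 0.9
tool_pos: [0.4042, 0.3628, 0.2448]
tool_rot: [-0.0, 0.004, 1.0, -0.0]
contact_force: [0.6, -0.1, 0.2]
gripper_width: 0.704
grasp_force: 0.0
```

```bash
cat >> h.py <<'E'
from scipy.spatial.transform import Rotation as Ro
def go(p,yaw):  # delta to TCP p, tool down with tool-x at world yaw (deg)
    s=state(); q=s['tool_rot']; R=Ro.from_quat([q[1],q[2],q[3],q[0]])
    y=np.radians(yaw); T=Ro.from_matrix(np.array([[np.cos(y),np.sin(y),0],[np.sin(y),-np.cos(y),0],[0,0,-1]]))
    print('t %.2f'%s['time'],'pos',np.round(s['tool_pos'],4),'F',np.round(s['contact_force'],1),'M',np.round(s['ft_torque'],2),'w',round(s['gripper_width'],3),'gf',round(s['grasp_force'],1),'j',np.round(s['joint_pos'],2))
    X=R.as_matrix()[:,0]; print('yaw',np.round(np.degrees(np.arctan2(X[1],X[0])),2),'cm',np.round(R.inv().apply(np.array(p)-s['tool_pos'])*100,2),'rot',np.round((R.inv()*T).as_rotvec(),4))
E
python3 -c "
from h import *
go([.527,.2437,.17],179.5)"
```

```text
t 0.90 pos [0.4042 0.3628 0.2448] F [ 0.6 -0.1  0.2] M [ 0.01 -0.05  0.05] w 0.704 gf 0.0 j [ 0.59 -0.14  1.8  -0.    1.48 -0.97]
yaw 179.52 cm [-12.39 -11.8    7.48] rot [-0.0003 -0.0005  0.0003]
```

>>> {"op": "send_rows", "data": {"steps": [{"translation": [-2.5, -2.4, 1], "delta_rot": [0, 0, 0], "jaw": 5}, {"translation": [-5, -4.8, 2.5], "delta_rot": [0, 0, 0], "jaw": 5}, {"translation": [-7.5, -7.2, 4], "delta_rot": [0, 0, 0], "jaw": 5}, {"translation": [-10, -9.6, 5.5], "delta_rot": [0, 0, 0], "jaw": 5}, {"translation": [-12.3, -11.8, 7], "delta_rot": [0, 0, 0], "jaw": 5}, {"translation": [-12.3, -11.8, 7.5], "delta_rot": [0, 0, 0], "jaw": 5}, {"translation": [-12.3, -11.8, 7.5], "delta_rot": [0, 0, 0], "jaw": 5}, {"translation": [-12.3, -11.8, 7.5], "delta_rot": [0, 0, 0], "jaw": 5}]}}

```text
time: 1.7
tool_pos: [0.5247, 0.2458, 0.1704]
tool_rot: [-0.0, 0.005, 1.0, 0.0]
contact_force: [0.3, 0.8, 0.3]
gripper_width: 0.584
grasp_force: 0.0
```

```bash
python3 -c "
from h import *
d=grab('wrist','w1');go([.527,.2437,.063],179.5)
P=cloud(d).reshape(-1,3); m=(P[:,2]>.067)&(P[:,2]<.078)&(abs(P[:,0]-.527)<.03)&(abs(P[:,1]-.244)<.03)
print(m.sum(),cv2.minAreaRect((P[m][:,:2]*1000).astype(np.float32)))"
```

```text
t 1.75 pos [0.5249 0.246  0.1709] F [ 0.5 -0.4  0.1] M [ 0.01 -0.04  0.05] w 0.588 gf 0.0 j [ 0.31  0.    1.79  0.    1.35 -1.25]
yaw 179.51 cm [-0.21 -0.24 10.79] rot [0.0005 0.0006 0.0001]
718 ((528.1719970703125, 243.56195068359375), (13.392396926879883, 34.09933853149414), 89.11056518554688)
```

View pics/w1.png

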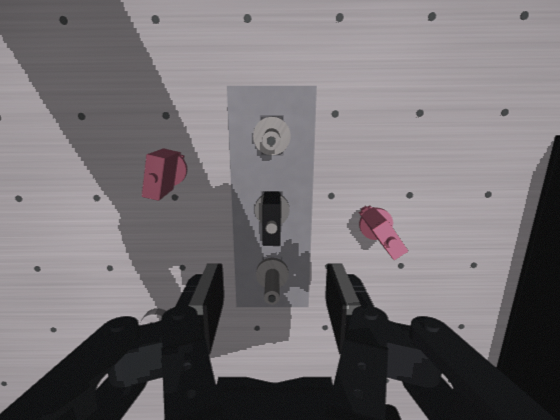

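The wrist view shows the stud's grip block at (271,218), between the posts at (270,140) and (272,295). The pink look-alikes sit to the sides at (165,175) and (385,232). The axis is confirmed, so I'll descend.

>>> {"op": "send_rows", "data": {"steps": [{"translation": [-0.25, -0.24, 2], "delta_rot": [0, 0, 0], "jaw": 5}, {"translation": [-0.25, -0.24, 4], "delta_rot": [0, 0, 0], "jaw": 5}, {"translation": [-0.25, -0.24, 6], "delta_rot": [0, 0, 0], "jaw": 5}, {"translation": [-0.25, -0.24, 8], "delta_rot": [0, 0, 0], "jaw": 5}, {"translation": [-0.25, -0.24, 9.5], "delta_rot": [0, 0, 0], "jaw": 5}, {"translation": [-0.25, -0.24, 10.5], "delta_rot": [0, 0, 0], "jaw": 5}, {"translation": [-0.25, -0.24, 10.8], "delta_rot": [0, 0, 0], "jaw": 5}, {"translation": [-0.25, -0.24, 10.8], "delta_rot": [0, 0, 0], "jaw": 5}]}}

```text
time: 2.55
tool_pos: [0.5278, 0.243, 0.0625]
tool_rot: [0.0, 0.005, 1.0, 0.0]
contact_force: [-0.1, -0.0, -0.3]
gripper_width: 0.59
grasp_force: 0.0
```

```bash
python3 -c "
from h import *
go([.528,.2437,.063],179.3)"
```

```text
t 2.55 pos [0.5278 0.243  0.0625] F [-0.1 -0.  -0.3] M [ 0.01 -0.    0.01] w 0.59 gf 0.0 j [ 0.3   0.13  1.85  0.    1.16 -1.26]
yaw 179.46 cm [-0.02  0.07 -0.05] rot [0.0001 0.0001 0.0028]
```

>>> {"op": "send_rows", "data": {"steps": [{"translation": [0, 0.05, 0], "delta_rot": [0, 0, 0], "jaw": 3}, {"translation": [0, 0.05, 0], "delta_rot": [0, 0, 0], "jaw": 2}, {"translation": [0, 0.05, 0], "delta_rot": [0, 0, 0], "jaw": 1}, {"translation": [0, 0.05, 0], "delta_rot": [0, 0, 0], "jaw": 0.5}, {"translation": [0, 0.05, 0], "delta_rot": [0, 0, 0], "jaw": 0.5}, {"translation": [0, 0.05, 0], "delta_rot": [0, 0, 0], "jaw": 0.5}, {"translation": [0, 0.05, 0], "delta_rot": [0, 0, 0], "jaw": 0.5}, {"translation": [0, 0.05, 0], "delta_rot": [0, 0, 0], "jaw": 0.5}]}}

```text
time: 3.35
tool_pos: [0.5286, 0.2435, 0.0635]
tool_rot: [0.001, 0.005, 1.0, 0.0]
contact_force: [-0.7, 1.4, 5.8]
gripper_width: 0.149
grasp_force: 60.7
```

```bash
python3 -c "
from h import *
go([.528,.2437,.18],179.3)"
```

```text
t 3.35 pos [0.5286 0.2435 0.0635] F [-0.7  1.4  5.8] M [-0.04  0.04  0.04] w 0.149 gf 60.7 j [ 0.3   0.13  1.85 -0.    1.16 -1.26]
yaw 179.44 cm [  0.04   0.03 -11.65] rot [0.0006 0.002  0.0024]
```

>>> {"op": "send_rows", "data": {"steps": [{"translation": [0, 0, -1], "delta_rot": [0, 0, 0], "jaw": 0.5}, {"translation": [0, 0, -2], "delta_rot": [0, 0, 0], "jaw": 0.5}, {"translation": [0, 0, -3.5], "delta_rot": [0, 0, 0], "jaw": 0.5}, {"translation": [0, 0, -5.5], "delta_rot": [0, 0, 0], "jaw": 0.5}, {"translation": [0, 0, -7.5], "delta_rot": [0, 0, 0], "jaw": 0.5}, {"translation": [0, 0, -9.5], "delta_rot": [0, 0, 0], "jaw": 0.5}, {"translation": [0, 0, -11], "delta_rot": [0, 0, 0], "jaw": 0.5}, {"translation": [0, 0, -11.5], "delta_rot": [0, 0, 0], "jaw": 0.5}]}}

```text
time: 4.15
tool_pos: [0.5288, 0.2436, 0.1803]
tool_rot: [0.002, 0.005, 1.0, 0.001]
contact_force: [0.3, 0.5, -1.2]
gripper_width: 0.151
grasp_force: 60.0
```

```bash
python3 -c "
from h import *
go([.597,-.15,.18],99)"
```

```text
t 4.15 pos [0.5288 0.2436 0.1803] F [ 0.3  0.5 -1.2] M [ 0.   -0.03  0.01] w 0.151 gf 60.0 j [ 0.3  -0.    1.78  0.    1.36 -1.26]
yaw 179.44 cm [ -7.21 -39.29   0.  ] rot [0.0038 0.0023 1.404 ]
```

>>> {"op": "send_rows", "data": {"steps": [{"translation": [-0.6, -4.2, 0], "delta_rot": [0, 0, 0.13], "jaw": 0.5}, {"translation": [-1.2, -8.4, 0], "delta_rot": [0, 0, 0.26], "jaw": 0.5}, {"translation": [-1.8, -12.6, 0], "delta_rot": [0, 0, 0.39], "jaw": 0.5}, {"translation": [-2.4, -16.8, 0], "delta_rot": [0, 0, 0.52], "jaw": 0.5}, {"translation": [-3, -21, 0], "delta_rot": [0, 0, 0.65], "jaw": 0.5}, {"translation": [-3.6, -25.2, 0], "delta_rot": [0, 0, 0.78], "jaw": 0.5}, {"translation": [-4.2, -29.4, 0], "delta_rot": [0, 0, 0.91], "jaw": 0.5}, {"translation": [-4.8, -33.6, 0], "delta_rot": [0, 0, 1.04], "jaw": 0.5}]}}

```text
time: 4.95
tool_pos: [0.5719, -0.0948, 0.1766]
tool_rot: [-0.001, 0.503, 0.864, -0.0]
contact_force: [0.6, 0.3, -0.7]
gripper_width: 0.152
grasp_force: 59.9
```

```bash
python3 -c "
from h import *
go([.581,-.156,.18],99.05)"
```

```text
t 4.95 pos [ 0.5719 -0.0948  0.1766] F [ 0.6  0.3 -0.7] M [ 0.03 -0.05  0.02] w 0.152 gf 59.9 j [-0.29 -0.    1.79  0.    1.36 -0.81]
yaw 119.54 cm [-5.77 -2.22 -0.34] rot [-0.001  -0.0008  0.3576]
```

>>> {"op": "send_rows", "data": {"steps": [{"translation": [-1.2, -0.5, 0], "delta_rot": [0, 0, 0.08], "jaw": 0.5}, {"translation": [-2.4, -1, 0], "delta_rot": [0, 0, 0.16], "jaw": 0.5}, {"translation": [-3.6, -1.5, 0], "delta_rot": [0, 0, 0.24], "jaw": 0.5}, {"translation": [-4.8, -2, 0], "delta_rot": [0, 0, 0.32], "jaw": 0.5}, {"translation": [-5.6, -2.2, 0], "delta_rot": [0, 0, 0.357], "jaw": 0.5}, {"translation": [-5.6, -2.2, 0], "delta_rot": [0, 0, 0.357], "jaw": 0.5}, {"translation": [-5.6, -2.2, 0], "delta_rot": [0, 0, 0.357], "jaw": 0.5}, {"translation": [-5.6, -2.2, 0], "delta_rot": [0, 0, 0.357], "jaw": 0.5}]}}

```text
time: 5.75
tool_pos: [0.5811, -0.1521, 0.1771]
tool_rot: [-0.0, 0.646, 0.763, 0.0]
contact_force: [1.1, 1.2, -1.0]
gripper_width: 0.148
grasp_force: 59.9
```

```bash
python3 -c "
from h import *
d=grab('wrist','w2');go([.581,-.156,.18],99.05)
P=cloud(d).reshape(-1,3); m=(P[:,2]>.030)&(P[:,2]<.042); print(np.median(P[m][:,2]),cv2.minAreaRect((P[m][:,:2]*1000).astype(np.float32)))
cv2.imwrite('pics/w2b.png',np.clip(d['pixels']*1.5,0,255).astype(np.uint8))"
```

```text
t 5.80 pos [ 0.5811 -0.1521  0.1772] F [ 0.3 -0.2 -1.3] M [0.02 0.05 0.02] w 0.151 gf 59.9 j [-0.38  0.05  1.74  0.    1.36 -0.55]
yaw 99.47 cm [-0.38 -0.08 -0.28] rot [-0.0002 -0.0003  0.0073]
0.035682727998719715 ((510.68359375, -308.1398010253906), (456.2847900390625, 191.35791015625), 53.34202575683594)
```

View pics/w2b.png

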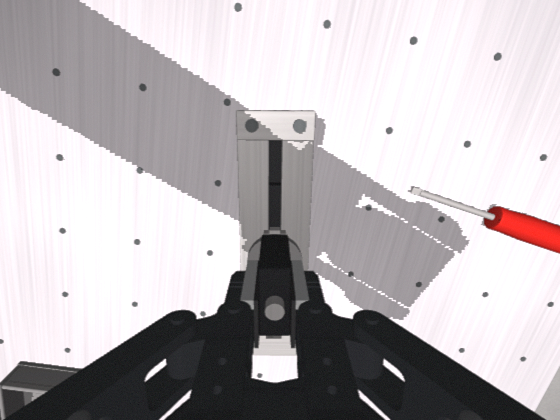

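The wrist camera looks along rail +x: the end block is at (276,125) and the narrow mouth runs down to (275,225). I'll go above the entry, and from there the mouth ahead of the stud can be measured.

```bash
python3 -c "
from h import *
go([.598,-.2646,.105],99.05)"
```

```text
t 5.80 pos [ 0.5811 -0.1521  0.1772] F [ 0.3 -0.2 -1.3] M [0.02 0.05 0.02] w 0.151 gf 59.9 j [-0.38  0.05  1.74  0.    1.36 -0.55]
yaw 99.47 cm [-11.38  -0.19   7.22] rot [-0.0002 -0.0003  0.0073]
```

>>> {"op": "send_rows", "data": {"steps": [{"translation": [-3, 0, 1], "delta_rot": [0, 0, 0.007], "jaw": 0.5}, {"translation": [-6, -0.1, 2], "delta_rot": [0, 0, 0.007], "jaw": 0.5}, {"translation": [-9, -0.2, 3.5], "delta_rot": [0, 0, 0.007], "jaw": 0.5}, {"translation": [-11.4, -0.2, 5], "delta_rot": [0, 0, 0.007], "jaw": 0.5}, {"translation": [-11.4, -0.2, 6.5], "delta_rot": [0, 0, 0.007], "jaw": 0.5}, {"translation": [-11.4, -0.2, 7.2], "delta_rot": [0, 0, 0.007], "jaw": 0.5}, {"translation": [-11.4, -0.2, 7.2], "delta_rot": [0, 0, 0.007], "jaw": 0.5}, {"translation": [-11.4, -0.2, 7.2], "delta_rot": [0, 0, 0.007], "jaw": 0.5}]}}

```text
time: 6.6
tool_pos: [0.5981, -0.2644, 0.1057]
tool_rot: [0.0, 0.649, 0.761, 0.0]
contact_force: [-1.7, -0.2, -1.3]
gripper_width: 0.15
grasp_force: 59.9
```

```bash
python3 -c "
from h import *
d=grab('wrist','w3');e=grab('top','t3');go([.598,-.2646,.105],99.05)
p=d['pixels'][:,120:440]
cv2.imwrite('pics/w3b.png',cv2.resize(np.clip(p[60:280]*1.5,0,255).astype(np.uint8),None,fx=2.5,fy=2.5,interpolation=2))"
```

```text
t 6.70 pos [ 0.5986 -0.265   0.1066] F [ 0.3  0.  -1.4] M [ 0.04  0.06 -0.  ] w 0.15 gf 59.9 j [-0.53  0.24  1.65  0.    1.25 -0.69]
yaw 99.06 cm [ 0.05 -0.05  0.16] rot [0.0015 0.0011 0.0002]
```

View pics/w3b.png

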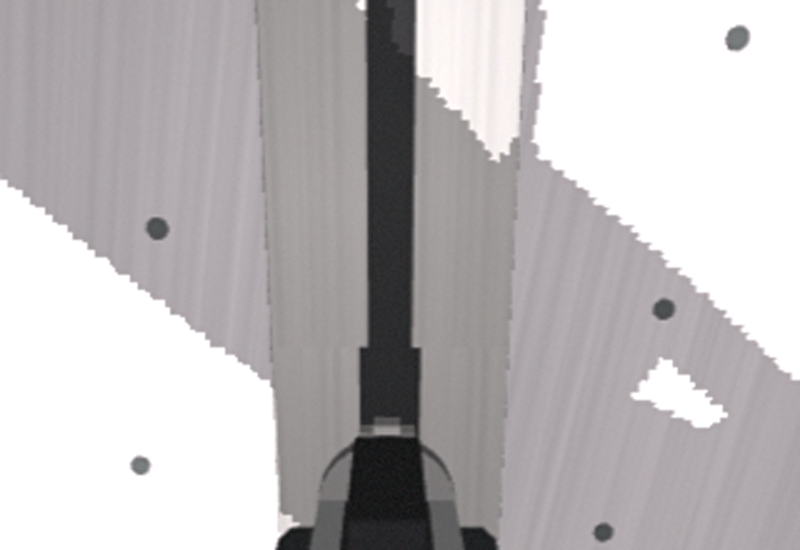

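The wrist crop shows the entry's +x end at y≈347, with edges at x≈360 and 420. The mouth runs straight up from there at x≈368–413, and the stud's head tip sits at (388,427) over the opening.

```bash
python3 -c "
from h import *
d=load('w3')
f=lambda x,y,z:w(d,120+x/2.5,60+y/2.5,z)
a=(f(367,30,.036)+f(415,30,.036))/2; b=(f(369,330,.036)+f(412,330,.036))/2
v=(a-b)[:2]; print(a,b,'deg',np.degrees(np.arctan2(v[1],v[0])),'w',np.linalg.norm(f(367,30,.036)-f(415,30,.036)),np.linalg.norm(f(369,330,.036)-f(412,330,.036)))
e=(f(360,348,.036)+f(420,348,.036))/2; u=v/np.linalg.norm(v); print('entry end',e,'centre',e[:2]-.026*u, 'W',np.linalg.norm(f(360,348,.036)-f(420,348,.036)))
h=f(388,427,.0575); n=np.array([-u[1],u[0]]); print('head tip',h, 'rel entry centre along/perp',(h[:2]-e[:2]+.026*u)@u,(h[:2]-e[:2])@n)
s=state()['tool_pos'][:2]; print('TCP rel', (s-e[:2]+.026*u)@u,(s-e[:2])@n)
"
```

```text
[ 0.58402926 -0.16687062  0.036     ] [ 0.59515605 -0.23582243  0.036     ] deg 99.16682626437988 w 0.010852798115597416 0.01088140046611435
entry end [ 0.59579038 -0.24050517  0.036     ] centre [ 0.59993243 -0.26617312] W 0.01529274048107836
head tip [ 0.59734071 -0.25365549  0.0575    ] rel entry centre along/perp 0.01277064139945415 0.0005644453080357486
TCP rel 0.001400803490643192 0.001171647641421872
```

>>> {"op": "send_rows", "data": {"steps": [{"translation": [0, 0.08, 0.3], "delta_rot": [0, 0, -0.001], "jaw": 0.5}, {"translation": [0, 0.08, 0.6], "delta_rot": [0, 0, -0.001], "jaw": 0.5}, {"translation": [0, 0.08, 0.9], "delta_rot": [0, 0, -0.001], "jaw": 0.5}, {"translation": [0, 0.08, 1.2], "delta_rot": [0, 0, -0.001], "jaw": 0.5}, {"translation": [0, 0.08, 1.5], "delta_rot": [0, 0, -0.001], "jaw": 0.5}, {"translation": [0, 0.08, 1.8], "delta_rot": [0, 0, -0.001], "jaw": 0.5}, {"translation": [0, 0.08, 2.1], "delta_rot": [0, 0, -0.001], "jaw": 0.5}, {"translation": [0, 0.08, 2.2], "delta_rot": [0, 0, -0.001], "jaw": 0.5}]}}

```text
time: 7.5
tool_pos: [0.5984, -0.2653, 0.0827]
tool_rot: [-0.0, 0.649, 0.761, -0.0]
contact_force: [1.0, 0.2, -1.5]
gripper_width: 0.149
grasp_force: 59.9
```

```bash
python3 -c "
from h import *
go([.5999,-.2662,.0705],99.1)"
```

```text
t 7.50 pos [ 0.5984 -0.2653  0.0827] F [ 1.   0.2 -1.5] M [ 0.01  0.05 -0.03] w 0.149 gf 59.9 j [-0.53  0.27  1.66 -0.    1.22 -0.69]
yaw 99.05 cm [-0.11  0.14  1.22] rot [-0.0007 -0.0005 -0.0008]
```

>>> {"op": "send_rows", "data": {"steps": [{"translation": [0, 0.03, 0.1], "delta_rot": [0, 0, 0], "jaw": 0.5}, {"translation": [0, 0.03, 0.2], "delta_rot": [0, 0, 0], "jaw": 0.5}, {"translation": [0, 0.03, 0.3], "delta_rot": [0, 0, 0], "jaw": 0.5}, {"translation": [0, 0.03, 0.4], "delta_rot": [0, 0, 0], "jaw": 0.5}, {"translation": [0, 0.03, 0.5], "delta_rot": [0, 0, 0], "jaw": 0.5}, {"translation": [0, 0.03, 0.6], "delta_rot": [0, 0, 0], "jaw": 0.5}, {"translation": [0, 0.03, 0.7], "delta_rot": [0, 0, 0], "jaw": 0.5}, {"translation": [0, 0.03, 0.8], "delta_rot": [0, 0, 0], "jaw": 0.5}]}}

```text
time: 8.3
tool_pos: [0.5989, -0.2654, 0.0752]
tool_rot: [0.0, 0.649, 0.761, -0.0]
contact_force: [0.1, -0.2, -1.5]
gripper_width: 0.147
grasp_force: 59.9
```

```bash
python3 -c "
from h import *
go([.5999,-.2662,.0705],99.1)"
```

```text
t 8.30 pos [ 0.5989 -0.2654  0.0752] F [ 0.1 -0.2 -1.5] M [-0.    0.03  0.04] w 0.147 gf 59.9 j [-0.53  0.27  1.66 -0.    1.2  -0.69]
yaw 99.05 cm [-0.1   0.08  0.47] rot [-0.      0.     -0.0008]
```

>>> {"op": "send_rows", "data": {"steps": [{"translation": [0, 0.02, 0.1], "delta_rot": [0, 0, 0], "jaw": 0.5}, {"translation": [0, 0.02, 0.15], "delta_rot": [0, 0, 0], "jaw": 0.5}, {"translation": [0, 0.02, 0.2], "delta_rot": [0, 0, 0], "jaw": 0.5}, {"translation": [0, 0.02, 0.25], "delta_rot": [0, 0, 0], "jaw": 0.5}, {"translation": [0, 0.02, 0.3], "delta_rot": [0, 0, 0], "jaw": 0.5}, {"translation": [0, 0.02, 0.35], "delta_rot": [0, 0, 0], "jaw": 0.5}, {"translation": [0, 0.02, 0.4], "delta_rot": [0, 0, 0], "jaw": 0.5}, {"translation": [0, 0.02, 0.4], "delta_rot": [0, 0, 0], "jaw": 0.5}]}}

```text
time: 9.1
tool_pos: [0.5991, -0.2653, 0.0712]
tool_rot: [-0.0, 0.649, 0.761, -0.0]
contact_force: [-0.8, -0.2, -0.9]
gripper_width: 0.151
grasp_force: 59.9
```

```bash
python3 -c "
from h import *
d=grab('wrist','w4'); go([.5999,-.2662,.0695],99.1)
p=d['pixels'][:,120:440]
cv2.imwrite('pics/w4b.png',cv2.resize(np.clip(p[60:280]*1.5,0,255).astype(np.uint8),None,fx=2.5,fy=2.5,interpolation=2))"
```

```text
t 9.15 pos [ 0.5991 -0.2653  0.0713] F [ 0.5 -0.2 -0.8] M [-0.02 -0.03 -0.  ] w 0.147 gf 59.9 j [-0.53  0.28  1.66 -0.    1.2  -0.69]
yaw 99.05 cm [-0.1   0.06  0.18] rot [-0.0001 -0.0001 -0.0008]
```

View pics/w4b.png

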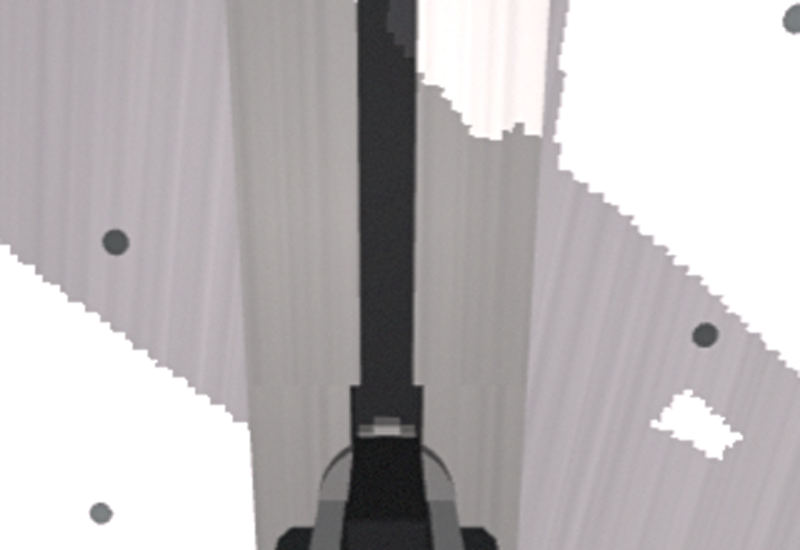

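The head is centred in the opening (x≈387 for both) and down, so I'll slide it.

>>> {"op": "send_rows", "data": {"steps": [{"translation": [0.6, 0, 0], "delta_rot": [0, 0, 0], "jaw": 0.5}, {"translation": [1.4, 0, 0], "delta_rot": [0, 0, 0], "jaw": 0.5}, {"translation": [2.2, 0, 0], "delta_rot": [0, 0, 0], "jaw": 0.5}, {"translation": [3, 0, 0], "delta_rot": [0, 0, 0], "jaw": 0.5}, {"translation": [3.8, -0.01, 0], "delta_rot": [0, 0, 0], "jaw": 0.5}, {"translation": [4.6, -0.01, 0], "delta_rot": [0, 0, 0], "jaw": 0.5}, {"translation": [5.2, -0.01, 0], "delta_rot": [0, 0, 0], "jaw": 0.5}, {"translation": [5.5, -0.01, 0], "delta_rot": [0, 0, 0], "jaw": 0.5}]}}

```text
time: 9.95
tool_pos: [0.5903, -0.2102, 0.0713]
tool_rot: [-0.0, 0.649, 0.761, 0.0]
contact_force: [0.4, -1.3, -1.6]
gripper_width: 0.15
grasp_force: 59.9
```

```bash
cat >> h.py <<'E'
def rel():
    u=np.array([-.1593,.9872]); n=np.array([-u[1],u[0]]); s=state()['tool_pos'][:2]-np.array([.5991,-.2654]); print('along mm',round(s@u*1000,2),'perp',round(s@n*1000,2))
    F=np.array(state()['contact_force']); print('F along',round(F[:2]@u,1),'perp',round(F[:2]@n,1),'z',round(F[2],1))
E
python3 -c "
from h import *
go([.5999,-.2662,.071],99.1);rel()"
```

```text
t 9.95 pos [ 0.5903 -0.2102  0.0713] F [ 0.4 -1.3 -1.6] M [-0.06 -0.01  0.01] w 0.15 gf 59.9 j [-0.46  0.22  1.74  0.    1.19 -0.62]
yaw 99.09 cm [-5.68  0.07  0.03] rot [-0.0001 -0.0001 -0.0002]
along mm 55.86 perp -0.08
F along -1.3 perp -0.2 z -1.6
```

>>> {"op": "send_rows", "data": {"steps": [{"translation": [0.5, 0, 0], "delta_rot": [0, 0, 0], "jaw": 0.5}, {"translation": [1.1, 0, 0], "delta_rot": [0, 0, 0], "jaw": 0.5}, {"translation": [1.7, 0, 0], "delta_rot": [0, 0, 0], "jaw": 0.5}, {"translation": [2.3, 0, 0], "delta_rot": [0, 0, 0], "jaw": 0.5}, {"translation": [2.8, -0.01, 0], "delta_rot": [0, 0, 0], "jaw": 0.5}, {"translation": [3.3, -0.01, 0], "delta_rot": [0, 0, 0], "jaw": 0.5}, {"translation": [3.6, -0.01, 0], "delta_rot": [0, 0, 0], "jaw": 0.5}, {"translation": [3.8, -0.01, 0], "delta_rot": [0, 0, 0], "jaw": 0.5}]}}

```text
time: 10.75
tool_pos: [0.5843, -0.1732, 0.0713]
tool_rot: [0.0, 0.649, 0.761, -0.0]
contact_force: [0.0, -0.7, -1.2]
gripper_width: 0.15
grasp_force: 59.9
```

```bash
python3 -c "
from h import *
go([.5999,-.2662,.071],99.1);rel()"
```

```text
t 10.75 pos [ 0.5843 -0.1732  0.0713] F [ 0.  -0.7 -1.2] M [-0.03 -0.02  0.03] w 0.15 gf 59.9 j [-0.41  0.18  1.78 -0.    1.18 -0.57]
yaw 99.07 cm [-9.43  0.08  0.03] rot [ 0.      0.0001 -0.0006]
along mm 93.38 perp -0.08
F along -0.7 perp 0.1 z -1.2
```

```bash
python3 -c "
from h import *
u=np.array([-.1593,.9872])
for f,q in (('top0',(372.4,185.2)),('w2',(275,183))):
  d=load(f)
  for z in (.010,.017,.029,.036):
    p=w(d,*q,z); print(f,z,round((p[:2]-np.array([.5999,-.2662]))@u*1000,1))
d=load('w2');p=d['pixels'];print(p[140:232:2,275].max(1)); print(np.round(cloud(d)[140:232:4,275,2]*1000))
"
```

```text
top0 0.01 129.3
top0 0.017 131.4
top0 0.029 134.9
top0 0.036 137.0
w2 0.01 128.3
w2 0.017 129.8
w2 0.029 132.5
w2 0.036 134.1
[43 28 27 32 30 31 31 29 28 30 31 31 28 28 31 29 31 30 29 27 29 24 17 29
 29 29 29 27 26 29 29 29 28 25 29 27 28 27 28 27 29 28 26 28 54 74]
[ 17.  17.  16.  16.  17.  17.  17.  17.  16.  17.  17.  25.  29.  30.
  29.  17.  17.  17.  17.  16.  17.  17. 130.]
```

>>> {"op": "send_rows", "data": {"steps": [{"translation": [0.1, 0, 0], "delta_rot": [0, 0, 0], "jaw": 0.5}, {"translation": [0.2, 0, 0], "delta_rot": [0, 0, 0], "jaw": 0.5}, {"translation": [0.3, 0, 0], "delta_rot": [0, 0, 0], "jaw": 0.5}, {"translation": [0.4, 0, 0], "delta_rot": [0, 0, 0], "jaw": 0.5}, {"translation": [0.45, 0, 0], "delta_rot": [0, 0, 0], "jaw": 0.5}, {"translation": [0.5, 0, 0], "delta_rot": [0, 0, 0], "jaw": 0.5}, {"translation": [0.55, 0, 0], "delta_rot": [0, 0, 0], "jaw": 0.5}, {"translation": [0.6, 0, 0], "delta_rot": [0, 0, 0], "jaw": 0.5}]}}

```text
time: 11.55
tool_pos: [0.5834, -0.1676, 0.0713]
tool_rot: [-0.0, 0.649, 0.761, -0.0]
contact_force: [0.0, -0.2, -0.4]
gripper_width: 0.146
grasp_force: 59.9
```

```bash
python3 -c "
from h import *
go([.5999,-.2662,.071],99.1);rel()"
```

```text
t 11.55 pos [ 0.5834 -0.1676  0.0713] F [ 0.  -0.2 -0.4] M [ 0.03  0.02 -0.01] w 0.146 gf 59.9 j [-0.4   0.18  1.78 -0.    1.18 -0.56]
yaw 99.05 cm [-10.     0.08   0.03] rot [-0.      0.     -0.0009]
along mm 99.08 perp -0.04
F along -0.2 perp 0.0 z -0.4
```

The wrist depth shows a raised bar (about 29 mm high) in the mouth at rows 184–198, probably the stop. I'll locate its near face as a hint.

```bash
python3 -c "
from h import *
u=np.array([-.1593,.9872])
for f in ('w2','w3'):
  P=cloud(load(f)); m=(abs(P[...,2]-.0285)<.002)
  A=(P[...,:2]-np.array([.5991,-.2654])); al=A@u*1000; pe=A@np.array([-u[1],u[0]])*1000
  m&=(abs(pe)<4)&(al>60)&(al<170); a=np.sort(al[m]); print(f,m.sum(),a[:5],a[-5:])
"
```

```text
w2 125 [117.52677322 117.72860669 117.87058098 117.87384892 117.99779403] [129.75563465 129.7564609  129.75878489 129.77978772 129.83901988]
w3 364 [117.69969294 117.73108681 117.79888299 117.87144132 117.91628227] [129.74091992 129.74617626 129.82653047 129.83482223 129.87565995]
```

Stop face is at about 117.6 mm, so contact is expected at about 104.6 mm along; we're at 99.1.

>>> {"op": "send_rows", "data": {"steps": [{"translation": [0.06, 0, 0], "delta_rot": [0, 0, 0], "jaw": 0.5}, {"translation": [0.12, 0, 0], "delta_rot": [0, 0, 0], "jaw": 0.5}, {"translation": [0.18, 0, 0], "delta_rot": [0, 0, 0], "jaw": 0.5}, {"translation": [0.24, 0, 0], "delta_rot": [0, 0, 0], "jaw": 0.5}, {"translation": [0.3, 0, 0], "delta_rot": [0, 0, 0], "jaw": 0.5}, {"translation": [0.35, 0, 0], "delta_rot": [0, 0, 0], "jaw": 0.5}, {"translation": [0.38, 0, 0], "delta_rot": [0, 0, 0], "jaw": 0.5}, {"translation": [0.4, 0, 0], "delta_rot": [0, 0, 0], "jaw": 0.5}]}}

```text
time: 12.35
tool_pos: [0.5827, -0.1636, 0.0713]
tool_rot: [-0.0, 0.649, 0.761, 0.0]
contact_force: [0.1, 0.2, -0.3]
gripper_width: 0.15
grasp_force: 59.9
```

```bash
python3 -c "
from h import *
go([.5999,-.2662,.071],99.1);rel()"
```

```text
t 12.35 pos [ 0.5827 -0.1636  0.0713] F [ 0.1  0.2 -0.3] M [0.04 0.03 0.02] w 0.15 gf 59.9 j [-0.4   0.17  1.79  0.    1.18 -0.55]
yaw 99.05 cm [-10.4    0.08   0.03] rot [-0.     -0.     -0.0009]
along mm 103.08 perp -0.04
F along 0.2 perp -0.1 z -0.3
```

>>> {"op": "send_rows", "data": {"steps": [{"translation": [0.02, 0, 0], "delta_rot": [0, 0, 0], "jaw": 0.5}, {"translation": [0.03, 0, 0], "delta_rot": [0, 0, 0], "jaw": 0.5}, {"translation": [0.05, 0, 0], "delta_rot": [0, 0, 0], "jaw": 0.5}, {"translation": [0.06, 0, 0], "delta_rot": [0, 0, 0], "jaw": 0.5}, {"translation": [0.08, 0, 0], "delta_rot": [0, 0, 0], "jaw": 0.5}, {"translation": [0.09, 0, 0], "delta_rot": [0, 0, 0], "jaw": 0.5}, {"translation": [0.1, 0, 0], "delta_rot": [0, 0, 0], "jaw": 0.5}, {"translation": [0.1, 0, 0], "delta_rot": [0, 0, 0], "jaw": 0.5}]}}

```text
time: 13.15
tool_pos: [0.5826, -0.1626, 0.0713]
tool_rot: [0.0, 0.649, 0.761, 0.0]
contact_force: [-0.2, 0.2, -1.9]
gripper_width: 0.148
grasp_force: 59.9
```

```bash
python3 -c "
from h import *
go([.5999,-.2662,.071],99.1);rel()"
```

```text
t 13.15 pos [ 0.5826 -0.1626  0.0713] F [-0.2  0.2 -1.9] M [ 0.02 -0.01  0.04] w 0.148 gf 59.9 j [-0.4   0.17  1.79  0.    1.18 -0.55]
yaw 99.05 cm [-10.5    0.08   0.03] rot [ 0.      0.     -0.0008]
along mm 104.07 perp -0.08
F along 0.3 perp 0.1 z -1.9
```

>>> {"op": "send_rows", "data": {"steps": [{"translation": [0.02, 0, 0], "delta_rot": [0, 0, 0], "jaw": 0.5}, {"translation": [0.03, 0, 0], "delta_rot": [0, 0, 0], "jaw": 0.5}, {"translation": [0.04, 0, 0], "delta_rot": [0, 0, 0], "jaw": 0.5}, {"translation": [0.05, 0, 0], "delta_rot": [0, 0, 0], "jaw": 0.5}, {"translation": [0.06, 0, 0], "delta_rot": [0, 0, 0], "jaw": 0.5}, {"translation": [0.06, 0, 0], "delta_rot": [0, 0, 0], "jaw": 0.5}, {"translation": [0.06, 0, 0], "delta_rot": [0, 0, 0], "jaw": 0.5}, {"translation": [0.06, 0, 0], "delta_rot": [0, 0, 0], "jaw": 0.5}]}}

```text
time: 13.95
tool_pos: [0.5825, -0.1621, 0.0713]
tool_rot: [-0.0, 0.649, 0.761, -0.0]
contact_force: [0.2, -0.2, -2.1]
gripper_width: 0.155
grasp_force: 59.9
```

```bash
python3 -c "
from h import *
go([.5999,-.2662,.071],99.1);rel()"
```

```text
t 13.95 pos [ 0.5825 -0.1621  0.0713] F [ 0.2 -0.2 -2.1] M [-0.01  0.06  0.03] w 0.155 gf 59.9 j [-0.39  0.17  1.79 -0.    1.18 -0.55]
yaw 99.05 cm [-10.56   0.08   0.03] rot [-0.      0.     -0.0008]
along mm 104.64 perp -0.07
F along -0.2 perp -0.1 z -2.1
```

>>> {"op": "send_rows", "data": {"steps": [{"translation": [0.02, 0, 0], "delta_rot": [0, 0, 0], "jaw": 0.5}, {"translation": [0.03, 0, 0], "delta_rot": [0, 0, 0], "jaw": 0.5}, {"translation": [0.04, 0, 0], "delta_rot": [0, 0, 0], "jaw": 0.5}, {"translation": [0.05, 0, 0], "delta_rot": [0, 0, 0], "jaw": 0.5}, {"translation": [0.06, 0, 0], "delta_rot": [0, 0, 0], "jaw": 0.5}, {"translation": [0.06, 0, 0], "delta_rot": [0, 0, 0], "jaw": 0.5}, {"translation": [0.06, 0, 0], "delta_rot": [0, 0, 0], "jaw": 0.5}, {"translation": [0.06, 0, 0], "delta_rot": [0, 0, 0], "jaw": 0.5}]}}

```text
time: 14.75
tool_pos: [0.5824, -0.1615, 0.0713]
tool_rot: [0.0, 0.649, 0.761, -0.0]
contact_force: [-0.7, -0.1, -1.1]
gripper_width: 0.148
grasp_force: 59.9
```

```bash
python3 -c "
from h import *
go([.5999,-.2662,.071],99.1);rel()"
```

```text
t 14.75 pos [ 0.5824 -0.1615  0.0713] F [-0.7 -0.1 -1.1] M [-0.06  0.   -0.03] w 0.148 gf 59.9 j [-0.39  0.17  1.79 -0.    1.18 -0.55]
yaw 99.05 cm [-10.62   0.08   0.03] rot [ 0.      0.0001 -0.0008]
along mm 105.24 perp -0.08
F along -0.0 perp 0.7 z -1.1
```

>>> {"op": "send_rows", "data": {"steps": [{"translation": [0.02, 0, 0], "delta_rot": [0, 0, 0], "jaw": 0.5}, {"translation": [0.03, 0, 0], "delta_rot": [0, 0, 0], "jaw": 0.5}, {"translation": [0.04, 0, 0], "delta_rot": [0, 0, 0], "jaw": 0.5}, {"translation": [0.05, 0, 0], "delta_rot": [0, 0, 0], "jaw": 0.5}, {"translation": [0.06, 0, 0], "delta_rot": [0, 0, 0], "jaw": 0.5}, {"translation": [0.06, 0, 0], "delta_rot": [0, 0, 0], "jaw": 0.5}, {"translation": [0.06, 0, 0], "delta_rot": [0, 0, 0], "jaw": 0.5}, {"translation": [0.06, 0, 0], "delta_rot": [0, 0, 0], "jaw": 0.5}]}}

```text
time: 15.55
tool_pos: [0.5824, -0.1612, 0.0714]
tool_rot: [0.0, 0.649, 0.761, -0.0]
contact_force: [0.5, -4.0, -1.0]
gripper_width: 0.151
grasp_force: 59.9
```

```bash
python3 -c "
from h import *
go([.5999,-.2662,.071],99.1);rel()"
```

```text
t 15.55 pos [ 0.5824 -0.1612  0.0714] F [ 0.5 -4.  -1. ] M [-0.75 -0.07  0.04] w 0.151 gf 59.9 j [-0.39  0.17  1.79 -0.    1.18 -0.55]
yaw 99.06 cm [-10.64   0.08   0.05] rot [ 0.0001  0.0008 -0.0008]
along mm 105.52 perp -0.09
F along -4.0 perp 0.1 z -1.0
```

Contact was felt at about 105.4 mm with 4 N. I'll back off about 1.5 mm and turn in stages.

>>> {"op": "send_rows", "data": {"steps": [{"translation": [-0.08, 0, 0], "delta_rot": [0, 0, 0], "jaw": 0.5}, {"translation": [-0.16, 0, 0], "delta_rot": [0, 0, 0], "jaw": 0.5}, {"translation": [-0.16, 0, 0], "delta_rot": [0, 0, 0], "jaw": 0.5}, {"translation": [-0.16, 0, 0], "delta_rot": [0, 0, 0.04], "jaw": 0.5}, {"translation": [-0.16, 0, 0], "delta_rot": [0, 0, 0.1], "jaw": 0.5}, {"translation": [-0.16, 0.01, 0], "delta_rot": [0, 0, 0.16], "jaw": 0.5}, {"translation": [-0.16, 0.01, 0], "delta_rot": [0, 0, 0.22], "jaw": 0.5}, {"translation": [-0.16, 0.02, 0], "delta_rot": [0, 0, 0.26], "jaw": 0.5}]}}

```text
time: 16.35
tool_pos: [0.5826, -0.1619, 0.0712]
tool_rot: [-0.001, 0.743, 0.669, 0.0]
contact_force: [0.3, -0.1, -0.8]
gripper_width: 0.153
grasp_force: 59.9
```

```bash
python3 -c "
from h import *
go([.5999,-.2662,.071],9.1);rel()"
```

```text
t 16.35 pos [ 0.5826 -0.1619  0.0712] F [ 0.3 -0.1 -0.8] M [-0.05  0.03 -0.03] w 0.153 gf 59.9 j [-0.39  0.17  1.79  0.    1.18 -0.29]
yaw 84.05 cm [-1.02e+01  2.80e+00  1.00e-02] rot [-1.1000e-03 -6.0000e-04  1.3081e+00]
along mm 104.84 perp -0.25
F along -0.1 perp -0.2 z -0.8
```

>>> {"op": "send_rows", "data": {"steps": [{"translation": [-0.04, 0.02, 0], "delta_rot": [0, 0, 0.06], "jaw": 0.5}, {"translation": [-0.07, 0.03, 0], "delta_rot": [0, 0, 0.14], "jaw": 0.5}, {"translation": [-0.08, 0.04, 0], "delta_rot": [0, 0, 0.22], "jaw": 0.5}, {"translation": [-0.09, 0.05, 0], "delta_rot": [0, 0, 0.3], "jaw": 0.5}, {"translation": [-0.1, 0.06, 0], "delta_rot": [0, 0, 0.38], "jaw": 0.5}, {"translation": [-0.11, 0.07, 0], "delta_rot": [0, 0, 0.46], "jaw": 0.5}, {"translation": [-0.11, 0.07, 0], "delta_rot": [0, 0, 0.52], "jaw": 0.5}, {"translation": [-0.11, 0.07, 0], "delta_rot": [0, 0, 0.56], "jaw": 0.5}]}}

```text
time: 17.15
tool_pos: [0.5833, -0.1631, 0.0712]
tool_rot: [-0.001, 0.899, 0.438, 0.0]
contact_force: [0.4, 0.5, -1.4]
gripper_width: 0.154
grasp_force: 59.9
```

```bash
python3 -c "
from h import *
go([.5999,-.2662,.071],9.1);rel()"
```

```text
t 17.15 pos [ 0.5833 -0.1631  0.0712] F [ 0.4  0.5 -1.4] M [-0.01 -0.02  0.05] w 0.154 gf 59.9 j [-0.4   0.17  1.79  0.    1.18  0.27]
yaw 51.96 cm [-7.1   7.67  0.01] rot [-1.100e-03 -3.000e-04  7.481e-01]
along mm 103.56 perp -0.66
F along 0.4 perp -0.5 z -1.4
```

>>> {"op": "send_rows", "data": {"steps": [{"translation": [-0.01, 0.01, 0], "delta_rot": [0, 0, 0.08], "jaw": 0.5}, {"translation": [-0.02, 0.02, 0], "delta_rot": [0, 0, 0.18], "jaw": 0.5}, {"translation": [-0.02, 0.02, 0], "delta_rot": [0, 0, 0.28], "jaw": 0.5}, {"translation": [-0.02, 0.02, 0], "delta_rot": [0, 0, 0.38], "jaw": 0.5}, {"translation": [-0.02, 0.02, 0], "delta_rot": [0, 0, 0.48], "jaw": 0.5}, {"translation": [-0.02, 0.02, 0], "delta_rot": [0, 0, 0.58], "jaw": 0.5}, {"translation": [-0.02, 0.02, 0], "delta_rot": [0, 0, 0.67], "jaw": 0.5}, {"translation": [-0.02, 0.02, 0], "delta_rot": [0, 0, 0.745], "jaw": 0.5}]}}

```text
time: 17.95
tool_pos: [0.5833, -0.1633, 0.0712]
tool_rot: [-0.001, 0.997, 0.08, -0.0]
contact_force: [0.5, -0.3, -1.2]
gripper_width: 0.149
grasp_force: 59.9
```

```bash
python3 -c "
from h import *
go([.5999,-.2662,.071],9.1);rel()"
```

```text
t 17.95 pos [ 0.5833 -0.1633  0.0712] F [ 0.5 -0.3 -1.2] M [-0.01 -0.01  0.01] w 0.149 gf 59.9 j [-0.4   0.17  1.79  0.    1.18  1.01]
yaw 9.2 cm [-0.000e+00  1.042e+01  1.000e-02] rot [-0.0011  0.0002  0.0017]
along mm 103.28 perp -0.63
F along -0.4 perp -0.4 z -1.2
```

Turned with no force. Next I'll set the collar down on the rail.

>>> {"op": "send_rows", "data": {"steps": [{"translation": [0, 0, 0.03], "delta_rot": [0, 0, 0], "jaw": 0.5}, {"translation": [0, 0, 0.06], "delta_rot": [0, 0, 0], "jaw": 0.5}, {"translation": [0, 0, 0.09], "delta_rot": [0, 0, 0], "jaw": 0.5}, {"translation": [0, 0, 0.11], "delta_rot": [0, 0, 0], "jaw": 0.5}, {"translation": [0, 0, 0.13], "delta_rot": [0, 0, 0], "jaw": 0.5}, {"translation": [0, 0, 0.14], "delta_rot": [0, 0, 0], "jaw": 0.5}, {"translation": [0, 0, 0.14], "delta_rot": [0, 0, 0], "jaw": 0.5}, {"translation": [0, 0, 0.14], "delta_rot": [0, 0, 0], "jaw": 0.5}]}}

```text
time: 18.75
tool_pos: [0.5834, -0.1639, 0.0699]
tool_rot: [0.0, 0.997, 0.082, 0.0]
contact_force: [0.4, 0.0, -1.0]
gripper_width: 0.149
grasp_force: 59.9
```

```bash
python3 -c "
from h import *
go([.5999,-.2662,.071],9.1);rel()"
```

```text
t 18.75 pos [ 0.5834 -0.1639  0.0699] F [ 0.4  0.  -1. ] M [0.01 0.02 0.02] w 0.149 gf 59.9 j [-0.4   0.18  1.79 -0.    1.18  1.01]
yaw 9.39 cm [-0.04 10.36 -0.11] rot [ 0.    -0.     0.005]
along mm 102.7 perp -0.65
F along -0.0 perp -0.4 z -1.0
```

>>> {"op": "send_rows", "data": {"steps": [{"translation": [0, 0, 0.01], "delta_rot": [0, 0, 0], "jaw": 0.5}, {"translation": [0, 0, 0.02], "delta_rot": [0, 0, 0], "jaw": 0.5}, {"translation": [0, 0, 0.03], "delta_rot": [0, 0, 0], "jaw": 0.5}, {"translation": [0, 0, 0.04], "delta_rot": [0, 0, 0], "jaw": 0.5}, {"translation": [0, 0, 0.05], "delta_rot": [0, 0, 0], "jaw": 0.5}, {"translation": [0, 0, 0.05], "delta_rot": [0, 0, 0], "jaw": 0.5}, {"translation": [0, 0, 0.05], "delta_rot": [0, 0, 0], "jaw": 0.5}, {"translation": [0, 0, 0.05], "delta_rot": [0, 0, 0], "jaw": 0.5}]}}

```text
time: 19.55
tool_pos: [0.5834, -0.1639, 0.0695]
tool_rot: [0.0, 0.997, 0.082, -0.0]
contact_force: [-0.3, -0.5, 0.6]
gripper_width: 0.149
grasp_force: 60.0
```

```bash
python3 -c "
from h import *
go([.5999,-.2662,.071],9.1);rel()"
```

```text
t 19.55 pos [ 0.5834 -0.1639  0.0695] F [-0.3 -0.5  0.6] M [0.02 0.14 0.02] w 0.149 gf 60.0 j [-0.4   0.18  1.79 -0.    1.18  1.01]
yaw 9.39 cm [-0.04 10.37 -0.15] rot [0.     0.     0.0051]
along mm 102.75 perp -0.66
F along -0.5 perp 0.4 z 0.6
```

Collar contact begins, so I'll release.

>>> {"op": "send_rows", "data": {"steps": [{"translation": [0, 0, 0], "delta_rot": [0, 0, 0], "jaw": 1.6}, {"translation": [0, 0, 0], "delta_rot": [0, 0, 0], "jaw": 2}, {"translation": [0, 0, 0], "delta_rot": [0, 0, 0], "jaw": 2.5}, {"translation": [0, 0, 0], "delta_rot": [0, 0, 0], "jaw": 3}, {"translation": [0, 0, 0], "delta_rot": [0, 0, 0], "jaw": 3.5}, {"translation": [0, 0, 0], "delta_rot": [0, 0, 0], "jaw": 3.5}, {"translation": [0, 0, 0], "delta_rot": [0, 0, 0], "jaw": 3.5}, {"translation": [0, 0, 0], "delta_rot": [0, 0, 0], "jaw": 3.5}]}}

```text
time: 20.35
tool_pos: [0.5834, -0.1639, 0.0694]
tool_rot: [0.0, 0.997, 0.082, 0.0]
contact_force: [1.0, -0.3, 0.4]
gripper_width: 0.41
grasp_force: 0.0
```

```bash
python3 -c "
from h import *
go([.5999,-.2662,.071],9.1);rel()"
```

```text
t 20.35 pos [ 0.5834 -0.1639  0.0694] F [ 1.  -0.3  0.4] M [-0.02  0.02  0.  ] w 0.41 gf 0.0 j [-0.4   0.18  1.79 -0.    1.18  1.01]
yaw 9.39 cm [-0.04 10.37 -0.16] rot [ 0.    -0.     0.005]
along mm 102.74 perp -0.63
F along -0.4 perp -0.9 z 0.4
```

>>> {"op": "send_rows", "data": {"steps": [{"translation": [0, 0, -0.5], "delta_rot": [0, 0, 0], "jaw": 3.5}, {"translation": [0, 0, -1.5], "delta_rot": [0, 0, 0], "jaw": 3.5}, {"translation": [0, 0, -3], "delta_rot": [0, 0, 0], "jaw": 3.5}, {"translation": [0, 0, -5], "delta_rot": [0, 0, 0], "jaw": 3.5}, {"translation": [0, 0, -7], "delta_rot": [0, 0, 0], "jaw": 3.5}, {"translation": [0, 0, -9], "delta_rot": [0, 0, 0], "jaw": 3.5}, {"translation": [0, 0, -10], "delta_rot": [0, 0, 0], "jaw": 3.5}, {"translation": [0, 0, -10], "delta_rot": [0, 0, 0], "jaw": 3.5}]}}

```text
time: 21.15
tool_pos: [0.5848, -0.1645, 0.1727]
tool_rot: [0.001, 0.997, 0.082, 0.002]
contact_force: [0.2, -0.6, -0.3]
gripper_width: 0.41
grasp_force: 0.0
```

```bash
python3 -c "
from h import *
d=grab('scene','s5'); rel()
cv2.imwrite('pics/s5b.png',cv2.resize(np.clip(d['pixels'][130:280,30:250]*1.6,0,255).astype(np.uint8),None,fx=3.5,fy=3.5,interpolation=2))
P=cloud(d).reshape(-1,3);A=P[:,:2]-np.array([.5991,-.2654]);u=np.array([-.1593,.9872]);al=A@u;pe=A@np.array([-u[1],u[0]])
m=(abs(P[:,2]-.079)<.004)&(abs(al-.103)<.04)&(abs(pe)<.04);print(m.sum(),al[m].mean(),pe[m].mean(),al[m].min(),al[m].max(),pe[m].min(),pe[m].max())"
```

```text
along mm 102.43 perp -1.15
F along -0.3 perp 0.4 z -0.4
147 0.10352160758827073 -0.0029619257555747146 0.0954295441710492 0.11018963627521831 -0.018012845974635858 0.015516254877694752
```

View pics/s5b.png

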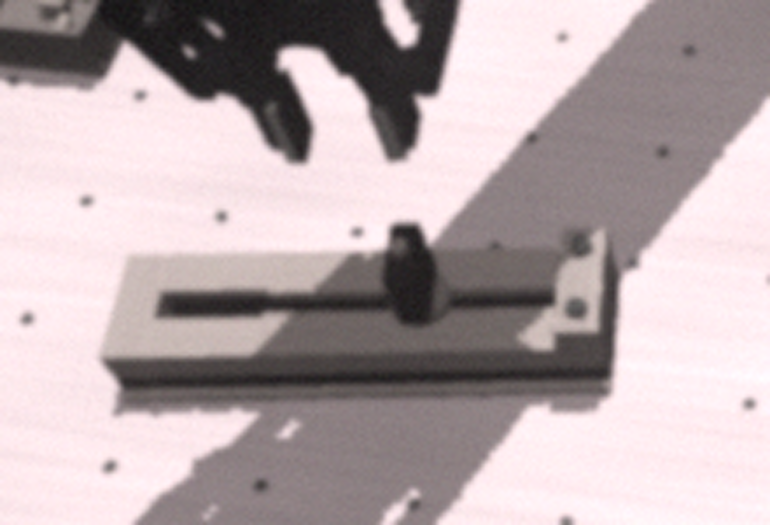

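The scene crop shows the stud upright at (410,275), crosswise in the slot with its collar on the rail, and the gripper clear above it. I'm handing the job in.

```bash
python3 -c "
from h import *
print(job_done())"
```

```text
the job is handed in; nothing more can be done
None
```

The stud is in the rail, turned crosswise about 2 mm short of the stop and released with its collar on the rail; the stop was met at about 4 N. I handed the job in at about 21 s; no verdict was returned.

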